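# Hook the return spring of a plywood barrier gate onto its post with a spring puller

## Robot

A 6-joint arm with a two-finger parallel gripper is mounted at the origin on the work surface. World frame = base frame: x ahead of the robot, y to its left, z up, the work surface at z = 0. Lengths are in mm, angles in rad, forces in N, time in s.
With the tool pointing down it reaches from about 425 to 950 mm from the base axis. Payload 3.5 kg.
Tool frame: the origin (TCP) lies at the very end of the fingers, on their centre line; the grasp point (between the pads) lies 19 mm behind it; z points along the fingers, y is the line along which they close (so a half turn about z gives the same grasp; the last joint's range is limited). The gripper opens to 85 mm and grips with 20 to 120 N. Pads are 22 mm wide; open, the fingers measure 114 mm over their backs; the gripper's body (76 mm by 85 mm) begins 54 mm behind the grasp point. The pads swing forward as they close: fully open they stand 13 mm farther back than shut.
Start: joints at [-1.496, 0.286, 1.577, -0, 1.279, -0.15], TCP at [150.491, -657.996, 231.325] pointing down, gripper open.
Joint ranges: [-2.77, 2.77], [-0.9, 2.22], [0.21, 2.48], [-1.53, 4.67], [0.24, 2.81], [-2.84, 2.84]. Speed limits (rad/s): [2.79, 2.79, 3.14, 3.14, 3.14, 3.14].

## Interface

Orientations are given as a rotation vector (axis times angle).
In Python, from bench import env gives the robot as it stands. The module is installed in compiled form; this text tells all that it offers.
- The arm moves only by the tool move_arm, never from a script. Its argument "increments" is a list of rows, each a list of 7 numbers: the shift along the tool's x, y, z in m, then the turn, a rotation vector about the tool's x, y, z in degrees, then the opening, from 0 (shut) to 1 (fully open). In form: [[tx, ty, tz, wx, wy, wz, fingers], ...]. A call has 1 to 12 rows; each row shifts and turns the commanded pose from where the row before left it, along the tool's axes as they then stand; what a row does not reach is not made up. A row lasts 1/10 s, in which the tool goes at most 50 mm and 8.59 degrees, less where a joint would pass 70% of its speed; a pose out of reach is approached as far as the arm can. A call is refused whole if a number of a shift passes 0.05 or a number of a turn 8.59, either way. A call with a gripper value outside its range is refused whole. The fingers move at their own pace and stop on an object; the grip force is fixed at half the most. Time passes only in rows, so rows that do not move let the fingers close. It gives the time, the measured TCP pose, the force, the opening and the grip force at its end, in the units of the state.
- env.observe(): the state, without advancing time (a new reading comes with each control period).
- env.grab_frame(name): name is "scene" or "top"; returns a dict with "pixels" (400x640x3 uint8, red, green, blue), "fx", "fy", "cx", "cy" (pixels), "eye" and "attitude" of the camera in the world. Camera axes: x right, y down, z forward; pixel columns grow to the right and rows downward; lengths in mm; the calibration is good to about 2 mm. A picture is of the moment at which its call begins. There is no depth.
- env.finish_job(): hands the job in; it is judged then, once.
The state is a dict: "clock": time; "joints": joint angles; "dq": joint speeds; "tau": joint torques, N m; "ee_pos": TCP position; "ee_rot": TCP orientation; "contact_force": force on the tool from outside, world axes, zero at the start; "ft_torque": the same for the moment, N m; "gripper_width": finger opening in mm; "finger_force": force on a finger pad.
Only numpy, scipy, OpenCV 4.12 (cv2) and the standard library are available. Lean on these libraries where they do the work, as an engineer would, in place of code of your own. Each camera call takes 0.05 s, during which the arm holds its last target. There are 200 camera calls.

## Task

The return spring of the plywood barrier-gate model has come off: pick up the yellow spring puller, put its peg into the red eye at the spring's free end, stretch the spring and bring its open hook round the brass post, then ease off so that the hook stays caught on the post under tension. Work only with the puller, never touching the spring with the gripper; afterwards take the peg out of the eye and lay the puller down on the desk, clear of the model. Leave the red screwdriver and the dark controller board where they are.

Things in the scene. Friction and masses are not known exactly. Their poses are not given: they have to be found in the camera images.
- gate: Plywood barrier-gate model, fixed: base board with its top 12 mm above the desk, and a raised boom on a tower (top 260 mm up). Origin on the desk below the spring's pivot screw; x points to the brass post, z up. Board: x -40 to 160, y -85 to 65 mm; tower, boom and servo: x -40 to 10, y -90 to -5 mm.
- anchor_post: Brass post fixed upright on the board, 8 mm in diameter, 131 mm from the pivot along the gate's x; from 12 to 52 mm above the desk, with a 13 mm head on the top 5 mm (47 to 52 mm). Origin at its foot, on its axis.
- post (a point): Point on the brass post's axis at the level of the spring (40 mm above the desk).
- pivot (a point): Axis of the steel pivot screw that holds the spring's other end, at spring level (40 mm above the desk).
- spring: Steel coil spring, 16 mm thick, lying level 40 mm above the desk. It swings level about the pivot (hardly any friction, stays where left) and points straight away from it, along its x; z up; no up or down motion. It starts slack, 0.3 to 0.5 rad counter-clockwise (seen from above) of the line from pivot to post.
- spring_end: Hook of 4 mm wire that slides out along the spring's x: 0 to 65 mm stretch, pulled back by 1.6 N + 0.13 N/mm. Origin at the coil's end (70 mm from the pivot when slack). Shank at y = +10 mm; bend, 16 mm wide inside, centred at x = 32 mm; tip at x 25, y -11.5 mm. Open to -y, mouth x 3 to 23 mm: swinging clockwise at 42 to 53 mm stretch takes the post in. The red eye follows.
- eye (a point): Centre of the red eye, a level ring of 20 mm inner and 28 mm outer diameter at the very end of the spring: 54 mm along x from the origin of spring_end, 124 mm from the pivot when slack, 149 mm when the hook sits on the post (stretch 25 mm).
- seat (a point): Point inside the hook's bend, 36 mm along x from the origin of spring_end, where the axis of the post lies once the hook has caught it.
- puller: Spring puller, about 120 g, loose, flat on the desk: yellow handle (black end) 90 x 24 x 30 mm (x, y, z); a 6 mm steel shank, 24.5 mm above the underside, runs 70 mm forward (+x) from its front, then turns straight down as a round 6 mm peg. Origin: centre of the handle's underside; x points to the peg, z up.
- puller_grip (a point): Point to grip on the handle: on its middle, 22 mm above the underside (the handle is 24 mm wide across there).
- puller_peg (a point): Lower end of the puller's peg: x = 115 mm, z = 2 mm in the puller's frame. The peg is free over 19 mm from there up to the shank.
- screwdriver: Red screwdriver, 170 mm long, loose on the desk (to be left alone); origin under its middle.
- controller: Loose dark controller board 95 x 55 x 14 mm (to be left alone); origin under its middle.
There are look-alikes about, which are no part of the job. There is more than one size of the puller; the one meant has the size given above.

How it is judged (in metres and radians):
On the way:
1. the spring is stretched by the puller, so far that the hook can pass the post (horizontal distance between pivot and eye above 0.158 m and contact force between puller and spring_end above 2 N), for 0.1 s.
At the end, for the whole second after the job is handed in: The hook is caught on the brass post (post axis within 5 mm of the seat of the bend) and pulls on it with more than 2 N; the puller lies at rest on the desk (handle's underside centre less than 20 mm above it), touching nothing of the model, the handle's middle more than 60 mm from the post (horizontal distance between seat and post below 0.005 m and contact force between anchor_post and spring_end above 2 N and contact force between puller and gate below 0.1 N and height (world z) of puller below 0.02 m and horizontal distance between puller and post above 0.06 m and linear speed of puller below 0.02 m/s).
It fails at once if the gripper or arm touches the spring (contact force between any of the fingers, the arm and spring above 0.5 N).
It fails at once if a bystander is shifted by more than 30 mm (distance of any of screwdriver, controller from where it was at the start of the episode above 0.03 m).
It also fails if it takes over 48 s, if anything falls off the work surface, if the arm or the gripper's body presses on something with over 40 N, if the wrist force passes 120 N, or if a joint passes its speed limit or range.

## Working session

There is one attempt and no reset: what is moved stays moved. The work goes in short steps, Python scripts to look and compute and a tool call to move; the robot and the scene stay as the last step left them, time stands still between calls to the robot, and variables do not carry over. Pictures are saved under pics/ and viewed, at most 10 in all, crops included, and the job is handed in when it is done.

Besides the shell and the picture viewer there is one more tool, called after "Request:" in YAML: its name, and indented under it one key for each argument. move_arm: Moves the arm, as the interface text tells. Its arguments: {"type":"object","properties":{"increments":{"type":"array","items":{"type":"array","items":{"type":"number"}}}},"required":["increments"]}

```bash
mkdir -p pics
cat > h.py <<'E'
import numpy as np, cv2
from bench import env
from scipy.spatial.transform import Rotation as R
def grab(n,f):
    g=env.grab_frame(n); cv2.imwrite('pics/'+f,g['pixels'][:,:,::-1]); 
    np.savez('pics/'+f+'.npz',**{k:np.array(v) for k,v in g.items()}); return g
def rot(a):
    a=np.array(a,float)
    if a.shape==(3,3): return a
    return R.from_rotvec(a).as_matrix() if a.size==3 else R.from_quat(a).as_matrix()
def px2w(f,u,v,z):
    g=np.load('pics/'+f+'.npz'); d=rot(g['attitude'])@np.array([(u-g['cx'])/g['fx'],(v-g['cy'])/g['fy'],1]); e=g['eye']
    return e+d*(z-e[2])/d[2]
def w2px(f,p):
    g=np.load('pics/'+f+'.npz'); c=rot(g['attitude']).T@(np.array(p)-g['eye']); return g['fx']*c[0]/c[2]+g['cx'],g['fy']*c[1]/c[2]+g['cy']
E
python3 - <<'E'
from h import *
for n in('scene','top'):
    g=grab(n,n+'0.png'); print(n,g['eye'],g['attitude'],g['fx'],g['cx'],g['cy'])
print(env.observe())
E
```

```text
scene [1152.90704164 -637.43561156 1060.15580223] [-2.20133618 -1.02057631  0.41818776] 505.16782626421104 318.3617352531214 194.67805620361585
top [ 227.61913615  -30.19386485 1600.94303713] [-2.14373746  2.1877816  -0.15943488] 496.86399234623065 320.76564687353385 188.13186149941833
{'clock': 0.1, 'joints': array([-1.49600366e+00,  2.87085258e-01,  1.57800884e+00,  2.69927057e-05,
        1.27861543e+00, -1.50017046e-01]), 'dq': array([-0.00140957, -0.00234204, -0.00274226, -0.00130015, -0.00080065,
       -0.00063523]), 'tau': array([ 1.05577263e-03, -4.07299626e+01, -2.93699259e+01, -1.28050665e-04,
        3.44049164e-03, -1.49673417e-05]), 'ee_pos': array([ 150.45124137, -657.41758491,  230.09183094]), 'ee_rot': array([-3.11966707e+00, -3.52137777e-01, -1.65488056e-04]), 'contact_force': array([-0.76659374, -0.39327008,  0.21839433]), 'ft_torque': array([ 0.0138486 ,  0.00072945, -0.00850333]), 'finger_force': 0.0, 'gripper_width': 85.2281533444013}
```

View pics/top0.png

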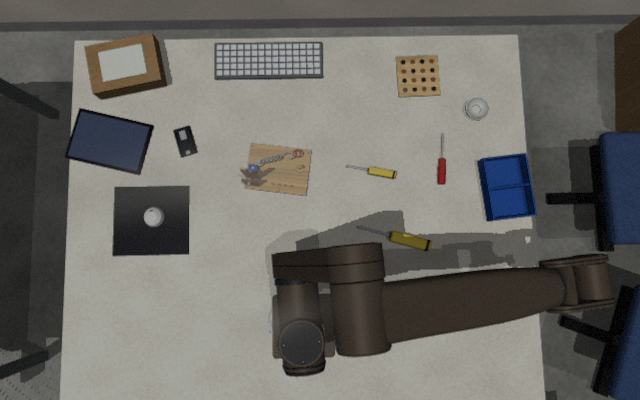

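View pics/scene0.png

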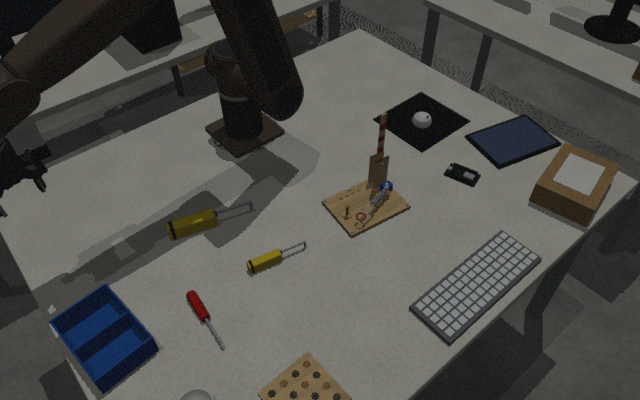

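Top view (up = +x, left = +y): gate around (280,168), small puller at (346–397, 166–178), a larger look-alike at (395,238), and the red screwdriver at (442,160). The small puller's length (about 51 px, or 160 mm) matches the size given. Next I'll enlarge it.

Run:
```python
from h import *
a=cv2.imread('pics/top0.png'); b=cv2.imread('pics/scene0.png')
A=cv2.resize(a[135:205,235:405],None,fx=4.7,fy=4.7,interpolation=cv2.INTER_CUBIC)
cv2.imwrite('pics/c1.png',A); 
B=cv2.resize(b[160:280,240:420],None,fx=4.4,fy=4.4,interpolation=cv2.INTER_CUBIC)
cv2.imwrite('pics/c2.png',B); print(A.shape,B.shape)
```

```text
(329, 799, 3) (528, 792, 3)
```

View pics/c1.png

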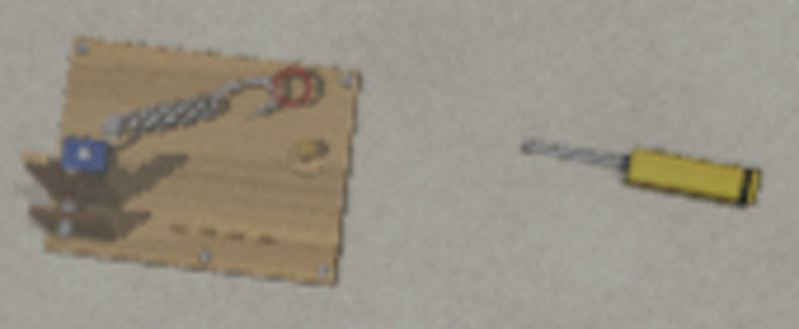

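View pics/c2.png

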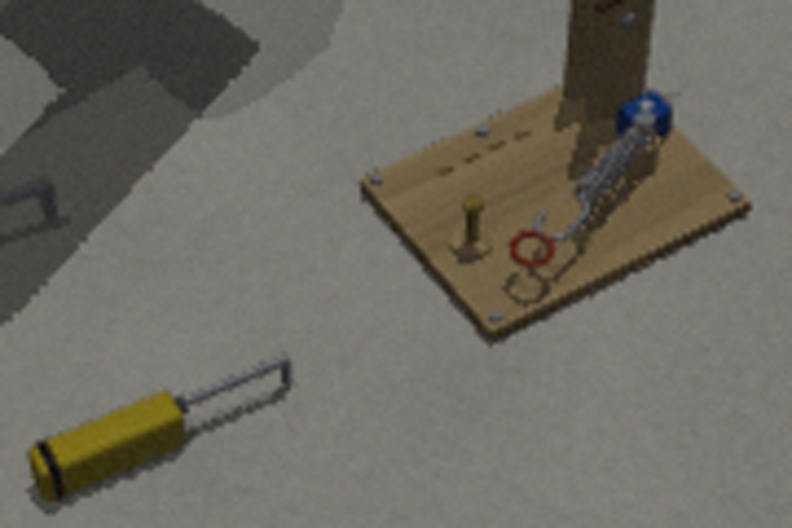

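The crops show the board corners clearly, the red eye at crop (294,87), the post head at (315,148) and the peg corner at (525,146). I'll fit poses from both views.

```bash
cat > fit.py <<'E'
from h import *
from scipy.optimize import least_squares
T=lambda u,v:(235+(u+.5)/4.7-.5,135+(v+.5)/4.7-.5)
S=lambda u,v:(240+(u+.5)/4.4-.5,160+(v+.5)/4.4-.5)
def fit(obs,x0):
    def res(x):
        c,s=np.cos(x[2]),np.sin(x[2]); r=[]
        for f,p,uv in obs:
            w=[x[0]+c*p[0]-s*p[1],x[1]+s*p[0]+c*p[1],p[2]]; r+=list(np.array(w2px(f,w))-uv)
        return np.array(r)
    s=least_squares(res,x0,x_scale=[10,10,.1],loss='soft_l1'); print(s.x.round(3),res(s.x).round(1)); return s.x
t,s='top0.png','scene0.png'
g=fit([(t,(-40,65,12),T(77,38)),(t,(160,65,12),T(360,70)),(t,(160,-85,12),T(335,284)),(t,(-40,-85,12),T(45,252)),
 (t,(131,0,52),T(315,148)),(s,(131,0,52),S(473,201)),(s,(160,65,12),S(492,333)),(s,(-40,65,12),S(750,203)),(s,(160,-85,12),S(362,183))],[550,80,-1.65])
p=fit([(t,(115,0,25),T(525,146)),(t,(45,12,30),T(625,182)),(t,(45,-12,30),T(632,150)),(t,(-45,-12,30),T(760,171)),(t,(-45,12,30),T(754,205)),
 (s,(115,0,27),S(286,359)),(s,(115,0,2),S(286,386))],[550,-200,1.5])
e=[fit([(t,(0,0,42),T(294,87)),(s,(0,0,42),S(531,248))],[600,60,0])]
c,sn=np.cos(g[2]),np.sin(g[2]); Rg=np.array([[c,-sn],[sn,c]])
print('eye in gate',Rg.T@(e[0][:2]-g[:2]),'post',Rg@[131,0]+g[:2])
print('screwdriver',px2w(t,442,160,10))
E
python3 fit.py
```

```text
[514.326 129.791  -1.704] [-0.8 -0.6  0.1 -0.4  0.1 -0.5 -0.  -0.7 -1.8 -0.6 -0.6  0.2 -0.5  0.
 -0.4 -0.8 -1.4 -0.8]
[ 474.956 -262.485    1.346] [ 0.4 -0.6 -0.1 -0.5 -0.2 -1.   0.   0.2 -0.1  0.2 -0.5 -0.5 -0.2 -0.7]
[540.814   8.661   0.   ] [-0.2 -0.5 -0.4 -0.2]
eye in gate [116.54740524  42.31792257] post [ 4.96953365e+02 -5.17452396e-02]
screwdriver [ 514.18154686 -463.7376618    10.        ]
```

```bash
cat >> h.py <<'E'
def go(p,yawy=None):
    o=env.observe(); M=rot(o['ee_rot']); print('tool-frame shift mm',(M.T@(np.array(p)-o['ee_pos'])).round(1),'tcp',o['ee_pos'].round(1),'F',o['contact_force'].round(1),'w',o['gripper_width'].round(1),'t',o['clock'])
    a=np.arctan2(M[1,1],M[0,1]); print('tool y angle',a.round(4),'tilt',(M[:2,2]).round(4))
    if yawy is not None: print('turn about tool z deg',-np.degrees((yawy-a+np.pi/2)%np.pi-np.pi/2).round(2))
E
python3 -c "
from h import *
go([475,-262.5,120],1.346-np.pi/2)"
```

```text
Traceback (most recent call last):
  File "h.py", line 17, in go
    o=env.observe(); M=rot(o['ee_rot']); print('tool-frame shift mm',(M.T@(np.array(p)-o['ee_pos'])).round(1),'tcp',o['ee_pos'].round(1),'F',o['contact_force'].round(1),'w',o['gripper_width'].round(1),'t',o['clock'])
                                                                                                                                                                             ^^^^^^^^^^^^^^^^^^^^^^^^
AttributeError: 'float' object has no attribute 'round'
```

```bash
sed -i "s/o\['gripper_width'\].round(1)/round(float(o['gripper_width']),1)/" h.py
python3 -c "
from h import *
go([475,-262.5,120],1.346-np.pi/2)"
```

```text
tool-frame shift mm [ 404.4 -312.4  110.9] tcp [ 150.5 -657.4  230.1] F [-0.8 -0.4  0.2] w 85.2 t 0.1
tool y angle -1.346 tilt [-0.0001  0.0021]
turn about tool z deg -64.24
```

Request:
move_arm:
  increments:
    - [0.0337,-0.026,0.009,0,0,0,1]
    - [0.0337,-0.026,0.009,0,0,0,1]
    - [0.0337,-0.026,0.009,0,0,0,1]
    - [0.0337,-0.026,0.009,0,0,0,1]
    - [0.0337,-0.026,0.009,0,0,0,1]
    - [0.0337,-0.026,0.009,0,0,0,1]
    - [0.0337,-0.026,0.009,0,0,0,1]
    - [0.0337,-0.026,0.009,0,0,0,1]
    - [0.0337,-0.026,0.009,0,0,0,1]
    - [0.0337,-0.026,0.009,0,0,0,1]
    - [0.0337,-0.026,0.009,0,0,0,1]
    - [0.0337,-0.026,0.009,0,0,0,1]

```text
clock: 1.3
ee_pos: [475.8, -262.0, 122.7]
ee_rot: [-3.121, -0.352, 0.001]
contact_force: [0.6, -0.3, 0.3]
gripper_width: 85.5
finger_force: 0.0
```

Request:
move_arm:
  increments:
    - [0,0,0,0,0,-8,1]
    - [0,0,0,0,0,-8,1]
    - [0,0,0,0,0,-8,1]
    - [0,0,0,0,0,-8,1]
    - [0,0,0,0,0,-8,1]
    - [0,0,0,0,0,-8,1]
    - [0,0,0,0,0,-8,1]
    - [0,0,0,0,0,-8.2,1]
    - [0,0,0,0,0,0,1]
    - [0,0,0,0,0,0,1]

```text
clock: 2.3
ee_pos: [475.0, -263.5, 123.0]
ee_rot: [-2.46, -1.953, 0.0]
contact_force: [0.5, 0.4, -0.9]
gripper_width: 85.5
finger_force: 0.0
```

```bash
python3 -c "
from h import *
go([475,-262.5,5],1.346-np.pi/2)
g=grab('scene','s1.png')
a=cv2.imread('pics/s1.png')
cv2.imwrite('pics/c3.png',cv2.resize(a[100:300,140:400],None,fx=3,fy=3,interpolation=cv2.INTER_CUBIC))"
```

```text
tool-frame shift mm [ 1.00e+00 -1.00e-01  1.18e+02] tcp [ 475.  -263.5  123. ] F [ 0.5  0.4 -0.9] w 85.5 t 2.3
tool y angle -0.2285 tilt [-0.0005  0.0004]
turn about tool z deg -0.21
```

View pics/c3.png

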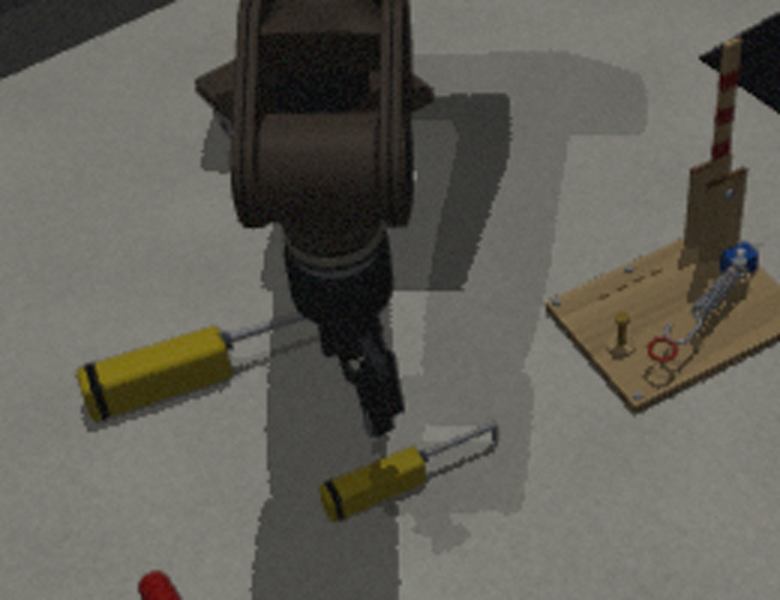

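The gripper is over the handle's middle and its fingers clear both sides, so I'll descend and grip.

Request:
move_arm:
  increments:
    - [0.001,0,0.02,0,0,0,1]
    - [0,0,0.02,0,0,0,1]
    - [0,0,0.02,0,0,0,1]
    - [0,0,0.02,0,0,0,1]
    - [0,0,0.015,0,0,0,1]
    - [0,0,0.013,0,0,0,1]
    - [0,0,0.01,0,0,0,1]
    - [0,0,0,0,0,0,1]
    - [0,0,0,0,0,0,1]

```text
clock: 3.25
ee_pos: [475.7, -263.0, 5.6]
ee_rot: [2.457, 1.957, 0.0]
contact_force: [0.3, -0.8, 0.7]
gripper_width: 85.2
finger_force: 0.0
```

Request:
move_arm:
  increments:
    - [0,0,0,0,0,0,0]
    - [0,0,0,0,0,0,0]
    - [0,0,0,0,0,0,0]
    - [0,0,0,0,0,0,0]
    - [0,0,0,0,0,0,0]
    - [0,0,0,0,0,0,0]
    - [0,0,0,0,0,0,0]
    - [0,0,0,0,0,0,0]
    - [0,0,0,0,0,0,0]
    - [0,0,0,0,0,0,0]

```text
clock: 4.25
ee_pos: [475.9, -263.1, 5.9]
ee_rot: [2.456, 1.957, 0.0]
contact_force: [0.2, 0.6, 6.2]
gripper_width: 22.4
finger_force: 60.2
```

Request:
move_arm:
  increments:
    - [0,0,-0.015,0,0,0,0]
    - [0,0,-0.02,0,0,0,0]
    - [0,0,-0.02,0,0,0,0]
    - [0,0,-0.02,0,0,0,0]
    - [0.025,0,0,0,0,0,0]
    - [0.035,0,0,0,0,0,0]
    - [0.035,0,0,0,0,0,0]
    - [0.035,0,0,0,0,0,0]
    - [0.025,0,0,0,0,0,0]
    - [0.01,0.0017,0,0,0,0,0]
    - [0,0,0,0,0,0,0]
    - [0,0,0,0,0,0,0]

```text
clock: 5.45
ee_pos: [513.8, -102.9, 80.3]
ee_rot: [2.457, 1.957, -0.001]
contact_force: [-0.1, -0.4, -1.8]
gripper_width: 22.8
finger_force: 59.5
```

```bash
python3 -c "
from h import *
go([515.2,-103.4,80],1.346-np.pi/2)
grab('scene','s2.png');grab('top','t2.png')
a=cv2.imread('pics/s2.png')[170:250,270:400];b=cv2.imread('pics/t2.png')[130:210,250:380]
f=lambda i:cv2.resize(i,None,fx=4.6,fy=4.6,interpolation=cv2.INTER_CUBIC)
A,B=f(a),f(b)
cv2.imwrite('pics/c4.png',cv2.resize(np.vstack([a,b]),None,fx=3.7,fy=3.7,interpolation=cv2.INTER_CUBIC))"
```

```text
tool-frame shift mm [-0.2  1.5  0.3] tcp [ 513.8 -102.9   80.3] F [-0.1 -0.4 -1.8] w 22.8 t 5.45
tool y angle -0.2255 tilt [-0.0004 -0.0004]
turn about tool z deg -0.04
```

View pics/c4.png

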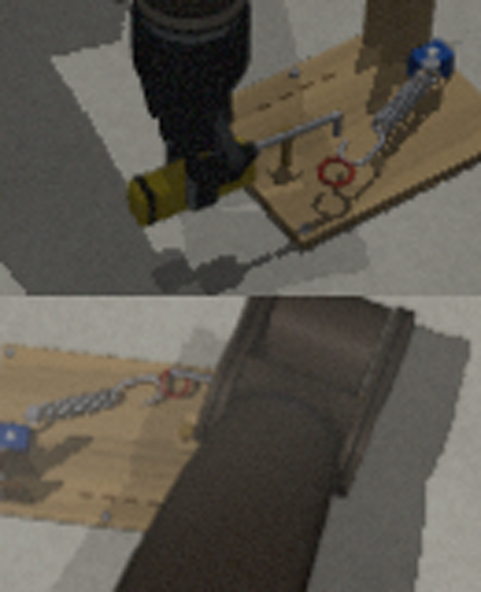

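The peg hangs above the ring: its lower end is at crop (339,136) in the scene view and its corner at about (165,374) in the top view. The ring is at (337,172) and (177,383). I'll triangulate the offset.

```bash
python3 -c "
from h import *
S=lambda u,v:(270+(u+.5)/3.7-.5,170+(v+.5)/3.7-.5)
T=lambda u,v:(250+(u+.5)/3.7-.5,130+(v-296+.5)/3.7-.5)
print('peg scene',px2w('s2.png',*S(339,136),76),px2w('s2.png',*S(339,114),101.5))
print('peg top',px2w('t2.png',*T(165,374),100))
print('ring',px2w('s2.png',*S(337,172),42),px2w('t2.png',*T(177,383),42))
print('pred peg',np.array([513.8,-102.9])+115*np.array([np.cos(1.345),np.sin(1.345)]))
P=[539.6,9.2]
for z in(76,101): print('pred px',np.array(w2px('s2.png',[*P,z]))*1, [(w2px('s2.png',[*P,z])[0]-269.5)*3.7,(w2px('s2.png',[*P,z])[1]-169.5)*3.7],[(w2px('t2.png',[*P,z])[0]-249.5)*3.7,(w2px('t2.png',[*P,z])[1]-129.5)*3.7+296])
"
```

```text
peg scene [539.94852732  12.12667404  76.        ] [540.79195949   9.50396314 101.5       ]
peg top [535.09768936  15.42148124 100.        ]
ring [543.2377458   9.4772359  42.       ] [538.90367517   6.96919976  42.        ]
pred peg [539.54649279   9.18085523]
pred px [360.35086932 206.85615611] [np.float64(336.14821647185425), np.float64(138.21777760578414)] [np.float64(173.75338515539607), np.float64(374.840076473864)]
pred px [360.84323492 200.37588743] [np.float64(337.96996921595877), np.float64(114.24078349718135)] [np.float64(172.879830113229), np.float64(368.80028355948593)]
```

Request:
move_arm:
  increments:
    - [-0.0015,0.0024,0,0,0,0,0]
    - [0,0,0.01,0,0,0,0]
    - [0,0,0.01,0,0,0,0]
    - [0,0,0.008,0,0,0,0]
    - [0,0,0.005,0,0,0,0]
    - [0,0,0.003,0,0,0,0]
    - [0,0,0.002,0,0,0,0]
    - [0,0,0,0,0,0,0]
    - [0,0,0,0,0,0,0]

```text
clock: 6.45
ee_pos: [516.2, -104.3, 42.6]
ee_rot: [2.457, 1.957, 0.001]
contact_force: [0.3, -1.0, -1.9]
gripper_width: 23.1
finger_force: 59.5
```

```bash
python3 -c "
from h import *
go([515.2,-103.4,34],1.346-np.pi/2)
grab('scene','s3.png')
a=cv2.imread('pics/s3.png')[185:245,310:400]
cv2.imwrite('pics/c5.png',cv2.resize(a,None,fx=8,fy=8,interpolation=cv2.INTER_CUBIC))"
```

```text
tool-frame shift mm [ 0.7 -1.2  8.6] tcp [ 516.2 -104.3   42.6] F [ 0.3 -1.  -1.9] w 23.1 t 6.45
tool y angle -0.2254 tilt [ 0.0006 -0.0002]
turn about tool z deg -0.04
```

View pics/c5.png

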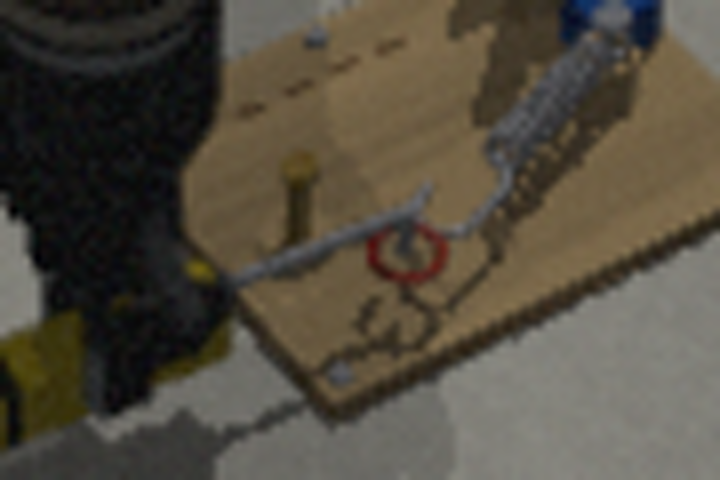

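The peg end sits in the middle of the red ring, at about (407,250). I'll lower it fully and pull out along the spring.

Request:
move_arm:
  increments:
    - [0,0,0.004,0,0,0,0]
    - [0,0,0.004,0,0,0,0]
    - [-0.006,0.0027,0,0,0,0,0]
    - [-0.006,0.0027,0,0,0,0,0]
    - [-0.006,0.0027,0,0,0,0,0]
    - [-0.006,0.0027,0,0,0,0,0]
    - [-0.006,0.0027,0,0,0,0,0]
    - [-0.006,0.0027,0,0,0,0,0]
    - [-0.006,0.0027,0,0,0,0,0]
    - [-0.006,0.0027,0,0,0,0,0]
    - [0,0,0,0,0,0,0]
    - [0,0,0,0,0,0,0]

```text
clock: 7.7
ee_pos: [525.1, -154.8, 33.5]
ee_rot: [-2.453, -1.955, 0.001]
contact_force: [-1.1, 7.4, -2.0]
gripper_width: 22.8
finger_force: 59.4
```

```bash
python3 -c "
from h import *
go([526.7,-156.3,34])
grab('scene','s4.png');grab('top','t4.png')
a=cv2.imread('pics/s4.png')[185:245,310:400];b=cv2.imread('pics/t4.png')[130:190,240:330]
cv2.imwrite('pics/c6.png',cv2.resize(np.vstack([a,b]),None,fx=5,fy=5,interpolation=cv2.INTER_CUBIC))"
```

```text
tool-frame shift mm [-1.1  1.9 -0.5] tcp [ 525.1 -154.8   33.5] F [-1.1  7.4 -2. ] w 22.8 t 7.7
tool y angle -0.2254 tilt [-0.0034  0.0035]
```

View pics/c6.png

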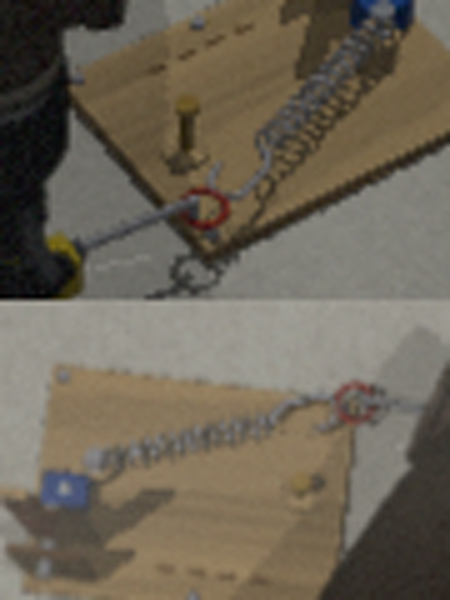

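The spring is stretched with the peg in the ring; ring centre at (207,207) in the scene crop and (357,403) in the top crop. Next I'll get the eye distance.

```bash
python3 -c "
from h import *
from scipy.optimize import least_squares as L
S=np.array((310+(207.5)/5-.5,185+(207.5)/5-.5));T=np.array((240+(357.5)/5-.5,130+(403.5-300)/5-.5))
x=L(lambda p:np.r_[w2px('s4.png',[*p,42])-S,w2px('t4.png',[*p,42])-T],[550,-40]);print(x.x,x.fun)
g=np.array([514.326,129.791]);d=x.x-g;print(np.hypot(*d),np.arctan2(d[1],d[0])+1.704)
peg=np.array([525.1,-154.8])+115*np.array([np.cos(1.345),np.sin(1.345)]);d=peg-g;r=np.hypot(*d);print(peg,r,np.arctan2(d[1],d[0])+1.704)
for a in np.array([.35,.28,.21,.14,.07,0,-.02])-1.704:
  q=g+178*np.array([np.cos(a),np.sin(a)])-peg; print((a+1.704).round(2),(q@[.224,.9745]).round(1),(q@[.9745,-.224]).round(1))
"
```

```text
[550.04980902 -34.49523748] [-0.73611353 -0.13847613 -0.59038778 -0.70781898]
168.12542447542404 0.3473190469424061
[550.84649279 -42.71914477] 176.33348077406347 0.34182403384067994
0.35 -0.9 2.0
0.28 -5.8 -9.4
0.21 -10.0 -21.2
0.14 -13.3 -33.2
0.07 -15.7 -45.4
0.0 -17.3 -57.8
-0.02 -17.6 -61.3
```

Request:
move_arm:
  increments:
    - [-0.003,-0.0047,0,0,0,0,0]
    - [-0.0028,-0.0047,0,0,0,0,0]
    - [-0.0021,-0.0059,0,0,0,0,0]
    - [-0.0021,-0.0059,0,0,0,0,0]
    - [-0.0017,-0.006,0,0,0,0,0]
    - [-0.0016,-0.006,0,0,0,0,0]
    - [-0.0012,-0.0061,0,0,0,0,0]
    - [-0.0012,-0.0061,0,0,0,0,0]
    - [-0.0008,-0.0062,0,0,0,0,0]
    - [-0.0008,-0.0062,0,0,0,0,0]
    - [0,0,0,0,0,0,0]
    - [0,0,0,0,0,0,0]

```text
clock: 9.0
ee_pos: [465.7, -158.7, 34.0]
ee_rot: [-2.457, -1.954, -0.003]
contact_force: [0.2, 7.0, -2.7]
gripper_width: 23.0
finger_force: 59.3
```

```bash
python3 -c "
from h import *
go([526.7,-156.3,34])
g=np.array([514.326,129.791]);o=env.observe()
peg=o['ee_pos'][:2]+115*np.array([np.cos(1.345),np.sin(1.345)]);d=peg-g;print(np.hypot(*d),np.arctan2(d[1],d[0])+1.704)
grab('scene','s5.png');grab('top','t5.png')
a=cv2.imread('pics/s5.png')[185:245,310:400];b=cv2.imread('pics/t5.png')[130:190,240:330]
cv2.imwrite('pics/c7.png',cv2.resize(np.vstack([a,b]),None,fx=5,fy=5,interpolation=cv2.INTER_CUBIC))"
```

```text
tool-frame shift mm [16.1 58.9 -0.1] tcp [ 465.7 -158.7   34. ] F [ 0.2  7.  -2.7] w 23.0 t 9.0
tool y angle -0.2272 tilt [-0.0004  0.0032]
177.8677876792123 0.004230557331823759
```

View pics/c7.png

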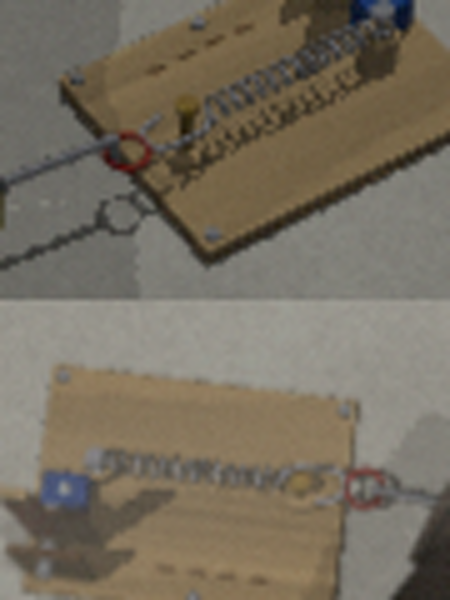

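The post head at (302,482) in the top crop lies inside the hook. Easing off along the spring by 29 mm should centre the peg in the ring.

Request:
move_arm:
  increments:
    - [0.003,-0.0003,0,0,0,0,0]
    - [0.003,-0.0003,0,0,0,0,0]
    - [0.003,-0.0003,0,0,0,0,0]
    - [0.003,-0.0003,0,0,0,0,0]
    - [0.003,-0.0003,0,0,0,0,0]
    - [0.003,-0.0003,0,0,0,0,0]
    - [0.003,-0.0003,0,0,0,0,0]
    - [0.003,-0.0003,0,0,0,0,0]
    - [0.003,-0.0003,0,0,0,0,0]
    - [0.002,0,0,0,0,0,0]
    - [0,0,0,0,0,0,0]
    - [0,0,0,0,0,0,0]

```text
clock: 10.3
ee_pos: [470.2, -131.4, 34.6]
ee_rot: [2.457, 1.957, 0.0]
contact_force: [0.2, 0.0, -1.1]
gripper_width: 23.1
finger_force: 59.5
```

```bash
python3 -c "
from h import *
go([526.7,-156.3,34])
g=np.array([514.326,129.791]);o=env.observe()
peg=o['ee_pos'][:2]+115*np.array([np.cos(1.345),np.sin(1.345)]);d=peg-g;print(np.hypot(*d),np.arctan2(d[1],d[0])+1.704)
grab('scene','s6.png');grab('top','t6.png')
a=cv2.imread('pics/s6.png')[185:245,310:400];b=cv2.imread('pics/t6.png')[130:190,240:330]
cv2.imwrite('pics/c8.png',cv2.resize(np.vstack([a,b]),None,fx=5,fy=5,interpolation=cv2.INTER_CUBIC))"
```

```text
tool-frame shift mm [-11.6  60.6   0.7] tcp [ 470.2 -131.4   34.6] F [ 0.2  0.  -1.1] w 23.1 t 10.3
tool y angle -0.2256 tilt [ 0.0007 -0.0007]
150.2709030507229 0.010731436771075575
```

View pics/c8.png

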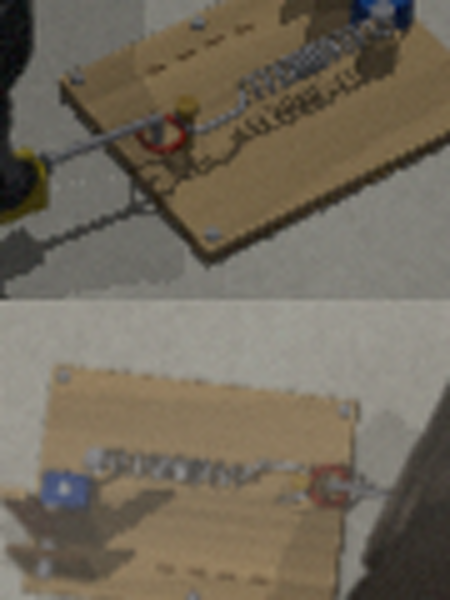

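All the load is on the post (tool force about 0 with the spring still stretched) and the peg is free in the ring. Now I'll raise it straight out and carry the puller back to where it lay.

Request:
move_arm:
  increments:
    - [0,0,-0.004,0,0,0,0]
    - [0,0,-0.006,0,0,0,0]
    - [0,0,-0.01,0,0,0,0]
    - [0,0,-0.01,0,0,0,0]
    - [0,0,-0.015,0,0,0,0]
    - [-0.02,0.005,0,0,0,0,0]
    - [-0.03,0.01,0,0,0,0,0]
    - [-0.03,0.01,0,0,0,0,0]
    - [-0.03,0.01,0,0,0,0,0]
    - [-0.017,0,0,0,0,0,0]
    - [0,0,0.01,0,0,0,0]
    - [0,0,0,0,0,0,0]

```text
clock: 11.6
ee_pos: [474.2, -261.2, 67.8]
ee_rot: [-2.455, -1.954, 0.001]
contact_force: [-0.3, -0.6, -1.5]
gripper_width: 22.8
finger_force: 59.4
```

Request:
move_arm:
  increments:
    - [0,0,0.015,0,0,0,0]
    - [0,0,0.015,0,0,0,0]
    - [0,0,0.012,0,0,0,0]
    - [0,0,0.008,0,0,0,0]
    - [0,0,0.005,0,0,0,0]
    - [0,0,0.004,0,0,0,0]
    - [0,0,0.002,0,0,0,0]
    - [0,0,0,0,0,0,0]
    - [0,0,0,0,0,0,0]

```text
clock: 12.5
ee_pos: [476.0, -262.9, 8.8]
ee_rot: [2.457, 1.957, 0.0]
contact_force: [0.4, 0.6, -1.0]
gripper_width: 22.6
finger_force: 59.4
```

Request:
move_arm:
  increments:
    - [0,0,0.002,0,0,0,0]
    - [0,0,0.001,0,0,0,0]
    - [0,0,0,0,0,0,0]
    - [0,0,0,0,0,0,0.3]
    - [0,0,0,0,0,0,0.4]
    - [0,0,0,0,0,0,0.6]
    - [0,0,0,0,0,0,0.9]
    - [0,0,0,0,0,0,0.9]
    - [0,0,0,0,0,0,0.9]
    - [0,0,0,0,0,0,0.9]

```text
clock: 13.5
ee_pos: [475.6, -262.6, 5.3]
ee_rot: [2.457, 1.957, 0.0]
contact_force: [-0.2, -0.3, -0.9]
gripper_width: 77.0
finger_force: 0.0
```

Request:
move_arm:
  increments:
    - [0,0,-0.01,0,0,0,0.9]
    - [0,0,-0.02,0,0,0,0.9]
    - [0,0,-0.03,0,0,0,0.9]
    - [0,0,-0.03,0,0,0,0.9]
    - [0,0,-0.03,0,0,0,0.9]
    - [-0.03,0,-0.02,0,0,0,0.9]
    - [-0.04,0,-0.02,0,0,0,0.9]
    - [-0.04,0,0,0,0,0,0.9]
    - [-0.03,0,0,0,0,0,0.9]
    - [0,0,0,0,0,0,0.9]
    - [0,0,0,0,0,0,0.9]

```text
clock: 14.6
ee_pos: [444.0, -399.3, 165.7]
ee_rot: [-2.459, -1.956, -0.001]
contact_force: [0.5, 0.1, -0.1]
gripper_width: 77.1
finger_force: 0.0
```

```bash
python3 -c "
from h import *
grab('scene','s7.png')
a=cv2.imread('pics/s7.png').astype(int);b=cv2.imread('pics/s6.png').astype(int);c=cv2.imread('pics/s0.png') 
def red(i,r): 
  m=(i[:,:,2]>1.8*i[:,:,1])&(i[:,:,2]>70); y,x=np.where(m); k=(x>r[0])&(x<r[1])&(y>r[2])&(y<r[3]); return x[k].mean(),y[k].mean(),k.sum()
def yel(i,r):
  m=(i[:,:,2]>60)&(i[:,:,0]<0.3*i[:,:,2])&(i[:,:,1]>.7*i[:,:,2]); y,x=np.where(m); k=(x>r[0])&(x<r[1])&(y>r[2])&(y<r[3]); return x[k].mean(),y[k].mean(),k.sum()
s0=cv2.imread('pics/scene0.png').astype(int)
for n,i in(('s0',s0),('s6',b),('s7',a)): print(n,'eye',red(i,(320,375,195,235)),'puller',yel(i,(235,300,235,280)))
print('pred caught eye',w2px('s7.png',[514.3-.1328*149,129.8-.9911*149,42]))
"
```

```text
s0 eye (np.float64(360.6666666666667), np.float64(216.66666666666666), np.int64(21)) puller (np.float64(264.28205128205127), np.float64(258.2991452991453), np.int64(234))
s6 eye (np.float64(343.4), np.float64(212.2), np.int64(10)) puller (np.float64(nan), np.float64(nan), np.int64(0))
s7 eye (np.float64(340.96153846153845), np.float64(211.03846153846155), np.int64(26)) puller (np.float64(264.6798418972332), np.float64(257.8300395256917), np.int64(253))
pred caught eye (np.float64(340.8570627996184), np.float64(210.70731064322777))[ WARN:0@2.781] global loadsave.cpp:275 findDecoder imread_('pics/s0.png'): can't open/read file: check file path/integrity
<string>:8: RuntimeWarning: Mean of empty slice.
  ret = ret.dtype.type(ret / rcount)
```

The eye is at (341.0,211.0), against (340.9,210.7) predicted for a caught hook. The puller is back on the desk at its starting spot, so I'm handing in.

```bash
python3 -c "
from bench import env
print(env.finish_job())"
```

```text
the job is handed in; nothing more can be done
None
```

I handed the job in at about 15 s: the last image puts the eye where a caught hook should hold it, and the puller lies on the desk about where it started, clear of the model; no verdict came back.

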